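Pack a valve under the cantilever tray of a fittings case

ROBOT

A 6-joint arm with a two-finger parallel gripper is mounted at the origin on the work surface. World frame = base frame: x ahead of the robot, y to its left, z up, the work surface at z = 0. Lengths are in mm, angles in rad, forces in N, time in s.
With the tool pointing down it reaches from about 275 to 1000 mm from the base axis. Payload 8.4 kg.
Tool frame: the origin (TCP) lies between the finger pads; the fingertips stand r.finger_overhang ahead of it and the grasp point (between the pads) is the TCP (r.finger_overhang is the distance from the TCP to the fingertips, in mm); z points along the fingers, y is the line along which they close (so a half turn about z gives the same grasp; the last joint's range is limited). The gripper opens to 85 mm and grips with 20 to 120 N. Pads are 22 mm wide; open, the fingers measure 114 mm over their backs; the gripper's body (76 mm by 85 mm) begins 54 mm behind the grasp point. The pads swing forward as they close: fully open they stand 13 mm farther back than shut.
Start: joints at [1.326, 0.353, 1.633, -0, 1.155, -0.002], TCP at [150.262, 606.671, 250.281] pointing down, gripper open.
Joint ranges: [-2.63, 2.63], [-0.92, 2.1], [0.06, 2.66], [-1.3, 4.44], [0, 2.69], [-3.02, 3.02]. Speed limits (rad/s): [2.22, 2.22, 2.79, 3.14, 3.14, 3.14].

INTERFACE

Orientations are given as [roll, pitch, yaw] about the fixed x, y, z axes, in that order (R = Rz(yaw) Ry(pitch) Rx(roll)).
In Python, from rig import r, cams, sign_off gives the robot as it stands.
- The arm moves only by the shell command python3 -m crank 'ROWS' [FORCE]. ROWS is JSON, a list of rows, each a list of 7 numbers: the shift along the tool's x, y, z in m, then the turn, a rotation vector about the tool's x, y, z in rad, then the closure, from 0 (fully open) to 1 (shut). In form: [[dx, dy, dz, ax, ay, az, gripper], ...]. A call has 1 to 5 rows; each row is the pose to reach, as a shift and turn from the pose commanded when the call began, along the tool's axes at that moment; what a row does not reach only later rows make up. A row lasts 1/10 s, in which the tool goes at most 50 mm and 8.59 degrees, less where a joint would pass 70% of its speed; a pose out of reach is approached as far as the arm can. A call with a gripper value outside its range is refused whole. The fingers move at their own pace and stop on an object; FORCE is the grip in N (left out, the last holds). Time passes only in rows, so rows that repeat a pose let the fingers close. It gives the time, the measured TCP pose, the force, the opening and the grip force at its end, in the units of the state.
- r.sense(): the state, without advancing time (a new reading comes with each control period).
- cams.grab_frame(name): name is "side" or "top"; returns a dict with "image" (384x512x3 uint8, red, green, blue), "fx", "fy", "cx", "cy" (pixels), "position" and "orientation" of the camera in the world. Camera axes: x right, y down, z forward; pixel columns grow to the right and rows downward; lengths in mm; the calibration is good to about 2 mm. A picture is of the moment at which its call begins. There is no depth.
- sign_off(): hands the job in; it is judged then, once.
The state is a dict: "clock": time; "qpos": joint angles; "qvel": joint speeds; "joint_efforts": joint torques, N m; "eef_pos": TCP position; "tcp_rot": TCP orientation; "contact_force": force on the tool from outside, world axes, zero at the start; "wrist_torque": the same for the moment, N m; "opening": opening from 0.0 (shut) to 1.0 (fully open); "grasp_force": force on a finger pad.
Only numpy, scipy, OpenCV 4.12 (cv2) and the standard library are available. Lean on these libraries where they do the work, as an engineer would, in place of code of your own. Each camera call takes 0.05 s, during which the arm holds its last target. There are 200 camera calls.

TASK

Raise the case's cantilever tray by its handle bar and swing it over until it rests fully open, then lay the solenoid valve down (do not drop it) inside the empty bay of the compartment underneath. Then swing the tray back and lower it gently, without letting it fall, until it is fully shut on the case, and let go; leave the pressure gauge and the metal block where they are.

Things in the scene. Friction and masses are not known exactly. Their poses are not given: they have to be found in the camera images.
- case: Dark steel case fixed to the bench, an open box 220 (its x) by 180 (its y) by 68 mm high, walls and floor 5 mm; origin at the centre of its underside, z up. An aluminium tray on swing arms covers it and swings up and over to the case's +y side. Fixed upright adapters fill the compartment from y = +35 to +85 mm (53 mm high); the rest is the empty bay
- bay (a point): Centre of the empty bay's floor, in the case: 25 mm to -y of the case's centre, 5 mm above the bench. The bay is 210 mm (x) by 120 mm (y) and 63 mm deep to the rim; axes as the case
- tray_bar (a point): Middle of the tray's handle bar: round steel, 12 mm thick, 140 mm long along the case's x, on a leg at each end; axes as the case. 130 mm above the bench when shut, 55 mm above the tray's floor, 32 mm above its walls (tray 220 by 172 mm, walls 28 mm, 0.35 kg). No lock; pinch the bar, or push it along with loosely straddling fingers. Fully open it is 201 mm to +y and 45 mm up
- lift_arms (a joint): Swing arms, rad: 0 shut, 1.83 fully open at the stop. The tray stays level: at q the bar is 130(cos25°-cos(25°+q)) mm to the case's +y and 130(sin(25°+q)-sin25°) mm up from its shut place (75 at most). Light drag: let go above 1.5 it falls on to the open stop and rests; below 0.8 it falls shut with a slam. Closing over 2.5 rad/s (0.33 m/s at the bar) counts as falling
- valve_mid (a point): Solenoid valve, loose, 0.3 to 0.6 kg, lying on the bench: black square coil 60 mm long, 40 wide, 40 high, a round metal nose (26 mm thick, 55 long) at its +x end, a short round nut (24 mm thick, 15 long) at -x; 130 mm long in all along x. Point at the centre of the coil, 20 mm above what it lies on; z up. Grip the coil across its width (y)
- gauge_mid (a point): Bystander: round steel pressure gauge lying face up, 84 mm across and 34 mm high, a brass stem 33 mm long to its -y; point at the middle of the disc, half-way up
- block_mid (a point): Bystander: aluminium valve block 85 by 60 by 45 mm; point at its centre. The valve, gauge and block lie in three places on the bench, in any order
Mind the look-alikes: they are no part of the job. Of the things like the part that bears valve_mid, leave any that is blue or green; of the rest the smaller one is meant.

How it is judged (in metres and radians):
On the way, in this order (a step that is already met when the one before it is completed fails the run):
1. the tray is swung fully open and the valve is still outside (value of joint lift_arms above 1.7 rad and horizontal distance between valve_mid and bay above 0.13 m), for 0.2 s.
2. the valve lies in the empty bay, released, with the tray still open (value of joint lift_arms above 1.5 rad and x of valve_mid in the frame of bay between -0.09 and 0.09 m and y of valve_mid in the frame of bay between -0.055 and 0.055 m and z of valve_mid in the frame of bay below 0.035 m and contact force between the fingers and valve below 0.1 N), for 0.2 s.
At the end, for the whole second after the job is handed in: the tray is shut (arms within 0.04 rad of the shut stop) and the valve lies at rest under it in the empty bay: coil centre within 90 mm along x and 55 mm along y of the bay's centre and less than 35 mm above its floor (value of joint lift_arms below 0.04 rad and x of valve_mid in the frame of bay between -0.09 and 0.09 m and y of valve_mid in the frame of bay between -0.055 and 0.055 m and z of valve_mid in the frame of bay below 0.035 m and linear speed of valve below 0.02 m/s); the robot touches nothing.
It fails at once if the tray was let fall or slammed: closing faster than 2.5 rad/s (velocity of joint lift_arms below -2.5 rad/s).
It fails at once if the valve was dropped (falling freely faster than 0.9 m/s) (linear speed of valve above 0.9 m/s and contact force between the fingers and valve below 0.1 N).
It fails at once if the gauge was shifted by more than 30 mm (distance of gauge_mid from where it was at the start of the episode above 0.03 m).
It fails at once if the block was shifted by more than 30 mm (distance of block_mid from where it was at the start of the episode above 0.03 m).
It also fails if it takes over 72 s, if anything falls off the work surface, if the arm or the gripper's body presses on something with over 40 N, if the wrist force passes 120 N, or if a joint passes its speed limit or range.

## Working session

There is one attempt and no reset: what is moved stays moved. The work goes in short steps, Python scripts to look and compute and a shell command to move; the robot and the scene stay as the last step left them, time stands still between calls to the robot, and variables do not carry over. Pictures are saved under pics/ and viewed, at most 10 in all, crops included, and the job is handed in when it is done.

```bash
ls; mkdir -p pics; python3 - <<'E'
from rig import r,cams
import cv2
print(r.sense(), r.finger_overhang)
for n in("top","side"):
    f=cams.grab_frame(n); cv2.imwrite(f"pics/{n}0.png",cv2.resize(f["image"][:,:,::-1],(800,600),interpolation=cv2.INTER_CUBIC))
    print({k:v for k,v in f.items() if k!="image"})
E
```

```text
pics
{'clock': 0.0, 'qpos': array([ 1.32561255e+00,  3.53663558e-01,  1.63414199e+00, -8.27525102e-06,
        1.15518883e+00, -2.38341575e-03]), 'qvel': array([-0.00081785,  0.0006    ,  0.00133895,  0.00108219, -0.00077421,
       -0.00058175]), 'joint_efforts': array([-1.15143819e-03, -6.05261636e+01, -3.42062902e+01,  2.04603566e-05,
        9.59168945e-03, -4.91285391e-05]), 'eef_pos': array([150.14636699, 606.23182677, 249.54867479]), 'tcp_rot': array([-3.14019092e+00,  4.22519283e-06,  2.89879564e+00]), 'contact_force': array([-0.2036887 ,  0.25648252, -0.26047953]), 'wrist_torque': array([ 0.01384699,  0.0703789 , -0.03856884]), 'grasp_force': 0.0, 'opening': 0.9981310985195823} 19.0
{'fx': 390.33941570986656, 'fy': 390.33941570986656, 'cx': 256.9237498193179, 'cy': 195.14683598412574, 'position': array([ 378.49482549, -166.96220432, 1219.3215198 ]), 'orientation': array([-3.04136179,  0.01093595, -1.55610974])}
{'fx': 389.20396373860575, 'fy': 389.20396373860575, 'cx': 255.17993016955018, 'cy': 192.8064852973622, 'position': array([263.1646968 , 413.33805821, 819.02795195]), 'orientation': array([-2.43672056,  0.0137963 , -2.76990089])}
```

View pics/top0.png

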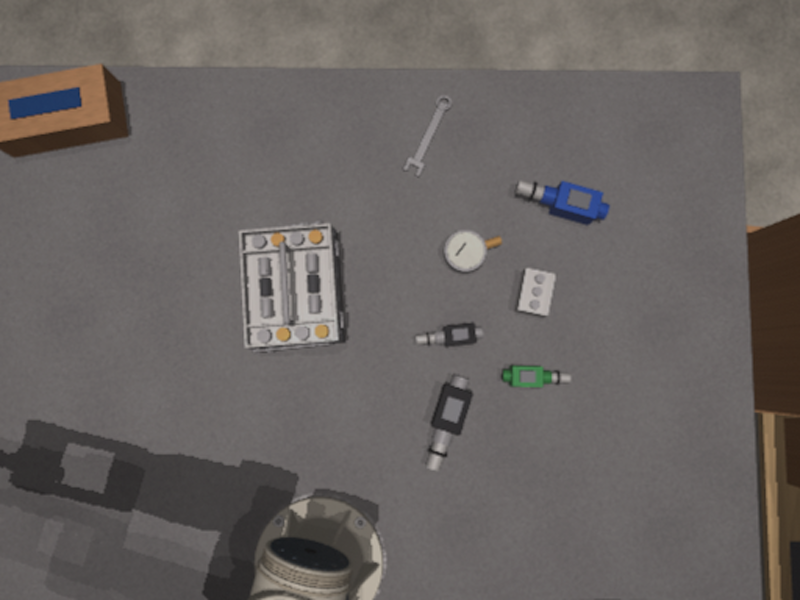

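View pics/side0.png

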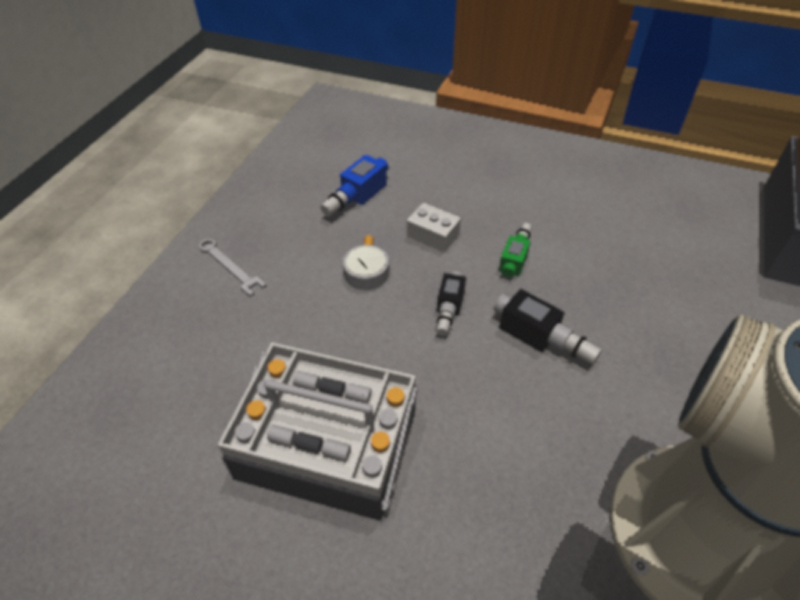

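The look-alikes in the top view are the small black valve (460,335), large black (452,408), green (528,377) and blue (580,202). By the description the small black one at (460,335) is meant. I'll check it and the case's hinge side in an enlarged crop.

```bash
cat > h.py <<'E'
import numpy as np,cv2
from scipy.spatial.transform import Rotation as R
from rig import r,cams
def ray(f,u,v):
    d=R.from_euler('xyz',f["orientation"]).apply([(u-f["cx"])/f["fx"],(v-f["cy"])/f["fy"],1]); return f["position"],d
def pix(f,u,v,z):  # full-res pixel -> world at height z
    p,d=ray(f,u,v); return (p+d*(z-p[2])/d[2]).round(1)
def proj(f,P):
    c=R.from_euler('xyz',f["orientation"]).inv().apply(np.asarray(P,float)-f["position"]); return np.array([f["cx"]+f["fx"]*c[...,0]/c[...,2],f["cy"]+f["fy"]*c[...,1]/c[...,2]]).T
def crop(f,u0,v0,u1,v1,s):
    return cv2.resize(f["image"][v0:v1,u0:u1,::-1],None,fx=s,fy=s,interpolation=cv2.INTER_CUBIC)
E
python3 - <<'E'
from h import *
t=cams.grab_frame("top"); s=cams.grab_frame("side")
a=crop(t,145,135,315,235,4.7); b=crop(s,130,160,310,330,3.3)
cv2.imwrite("pics/c_top.png",a); cv2.imwrite("pics/c_side.png",b); print(a.shape,b.shape)
E
```

```text
(470, 799, 3) (561, 594, 3)
```

View pics/c_top.png

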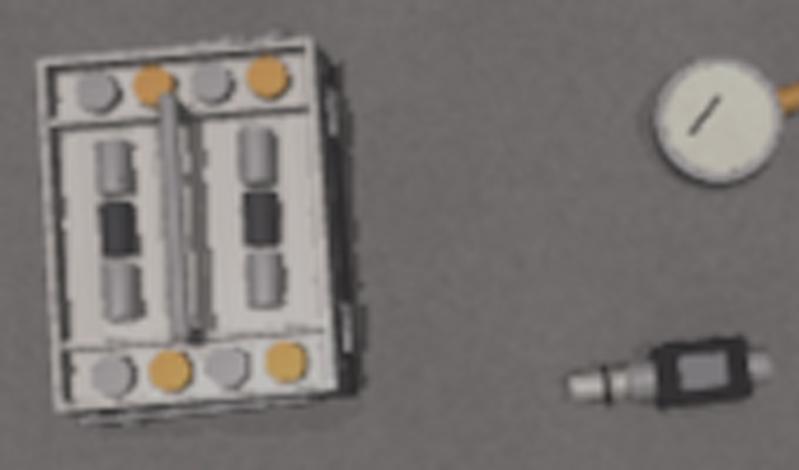

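View pics/c_side.png

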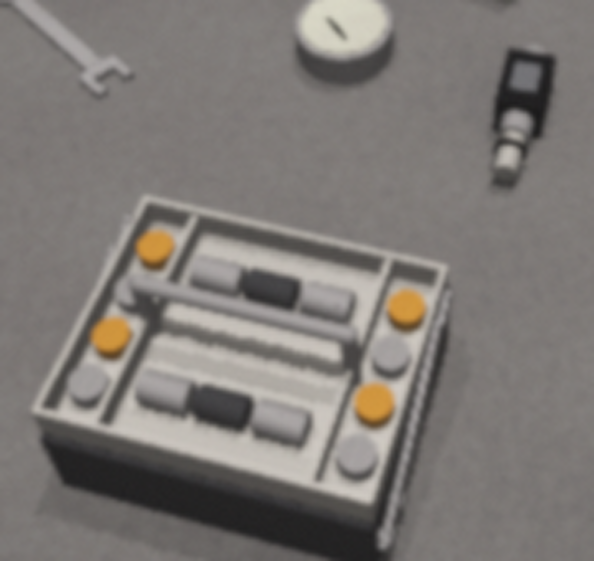

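The top crop shows the bar from (167,97) to (182,335), and the valve as the small black one with its nose to the left (+y). In the side crop the swing arm rises from low at (385,545) to (450,290), so the hinge and opening side is world +y. Next I fit the poses using both views.

```bash
python3 - <<'E'
from h import *
from scipy.optimize import least_squares
t=cams.grab_frame("top"); s=cams.grab_frame("side")
T=lambda a:np.array(a,float)/4.7+[145,135]; S=lambda a:np.array(a,float)/3.3+[130,160]
def fit(obs,x0):
    def res(x):
        M=R.from_euler('z',x[2])
        return np.concatenate([(proj(f,M.apply(L)+[x[0],x[1],0])-p).ravel() for f,L,p in obs])
    q=least_squares(res,x0); return q.x.round(3), q.fun.round(1)
c=lambda hx,hy,z:[[hx,hy,z],[hx,-hy,z],[-hx,-hy,z],[-hx,hy,z]]
tr=c(110,86,98)
print("case",fit([(t,tr,T([[38,62],[312,38],[340,388],[55,412]])),(s,tr,S([[147,197][:0] or [37,412],[147,197],[448,266],[375,505]])[[1,1,2,3]][:0].reshape(0,2)) if 0 else (t,tr,T([[38,62],[312,38],[340,388],[55,412]]))],[500,20,0]))
# side view: +x is left, +y toward bottom
print("case side",fit([(s,tr,S([[37,412],[147,197],[448,266],[375,505]]))],[500,20,0]))
print("bar top",[pix(t,*T(p),130) for p in([170,97],[184,338])])
print("bar side",[pix(s,*S(p),130) for p in([138,284],[352,333])])
v=c(30,20,40)
print("valve",fit([(t,v,T([[660,408],[652,348],[745,338],[752,396]])[[1,0,3,2]])],[400,-200,1.57]))
print("valve side: coil top centre", pix(s,*S([528,77]),40), "top", pix(t,*T([704,372]),40))
print("gauge",pix(t,*T([718,120]),34))
E
```

```text
case (array([5.25104e+02, 5.74330e+01, 9.80000e-02]), array([-0.1, -0.3,  0. , -0.1, -0.5,  0.3,  0.6,  0.2, -0.1, -0.3,  0. ,
       -0.1, -0.5,  0.3,  0.6,  0.2]))
case side (array([5.22922e+02, 6.11540e+01, 9.50000e-02]), array([-0.9,  0.2, -0.2, -0.4,  0.8, -0.1,  0.2, -0.1]))
bar top [array([597.7,  63.3, 130. ]), array([452.,  50., 130.])]
bar side [array([594.9,  68.1, 130. ]), array([454.3,  52.5, 130. ])]
valve (array([ 440.64 , -266.324,    1.69 ]), array([  1.5,  12.8,  -1.6, -13.1,  -1.5, -12.7,   1.6,  12.8]))
valve side: coil top centre [ 438.7 -264.2   40. ] top [ 440.8 -267.5   40. ]
gauge [ 606.2 -276.3   34. ]
```

```bash
cat >> h.py <<'E'
def to(x,y,z,yaw=None):
    s=r.sense(); M=R.from_euler('xyz',s["tcp_rot"]); d=M.inv().apply(np.array([x,y,z])-s["eef_pos"])/1000
    a=(M.inv()*R.from_euler('xyz',[np.pi,0,s["tcp_rot"][2] if yaw is None else yaw])).as_rotvec()
    print("shift",d.round(4),"turn",a.round(4),"at",s["eef_pos"].round(1),"rot",s["tcp_rot"].round(3),"t",round(s["clock"],2),"F",s["contact_force"].round(1),"op",round(s["opening"],3),"gf",round(s["grasp_force"],1))
E
python3 -m crank '[[-0.165,-0.147,0.017,0,0,-0.339,0],[-0.165,-0.147,0.017,0,0,-0.339,0],[-0.165,-0.147,0.017,0,0,-0.339,0],[-0.165,-0.147,0.017,0,0,-0.339,0],[-0.165,-0.147,0.017,0,0,-0.339,0]]'
python3 - <<'E'
from h import *
to(525,58.5,200,3.238)
t=cams.grab_frame("top")
T=lambda a:np.array(a,float)/4.7+[145,135]
a=pix(t,*T([570,387]),20);b=pix(t,*T([770,363]),20);d=a-b;print(a,b,np.linalg.norm(d),np.arctan2(d[1],d[0]), b+d*45/130)
E
```

```text
clock: 0.8
eef_pos: [276.2, 420.9, 232.9]
tcp_rot: [-3.14, -0.0, -3.047]
contact_force: [-0.3, 0.2, -0.2]
opening: 1.0
grasp_force: 0.0
shift [-0.2133 -0.3843  0.0335] turn [-0.0016 -0.0002 -0.0016] at [276.2 420.9 232.9] rot [-3.14  -0.    -3.047] t 0.8 F [-0.3  0.2 -0.2] op 1.0 gf 0.0
[ 430.8 -181.8   20. ] [ 448.4 -312.2   20. ] 131.58236963970512 1.7049549288209538 [ 442.30769231 -267.06153846   20.        ]
```

```bash
python3 -m crank '[[-0.107,-0.192,0.017,0,0,0,0],[-0.107,-0.192,0.017,0,0,0,0],[-0.107,-0.192,0.017,0,0,0,0],[-0.107,-0.192,0.017,0,0,0,0],[-0.107,-0.192,0.017,0,0,0,0]]' >/dev/null
python3 -m crank '[[-0.107,-0.192,0.017,0,0,0,0],[-0.107,-0.192,0.017,0,0,0,0],[-0.107,-0.192,0.017,0,0,0,0],[-0.107,-0.192,0.017,0,0,0,0],[-0.107,-0.192,0.017,0,0,0,0]]' >/dev/null
python3 - <<'E'
from h import *
to(525,58.5,130,3.238)
t=cams.grab_frame("top"); s=cams.grab_frame("side")
a=cv2.resize(crop(t,135,130,255,230,3),(400,333)); b=crop(s,130,130,310,330,2.2)
im=np.zeros((440,800,3),np.uint8); im[:333,:400]=a; im[:440,404:800]=b; cv2.imwrite("pics/above.png",im)
E
```

```text
shift [ 0.0024 -0.001   0.0692] turn [-0.0006  0.0013 -0.0024] at [527.2  59.8 199.2] rot [-3.141e+00  1.000e-03 -3.048e+00] t 1.85 F [0.1 0.2 0. ] op 0.997 gf 0.0
```

View pics/above.png

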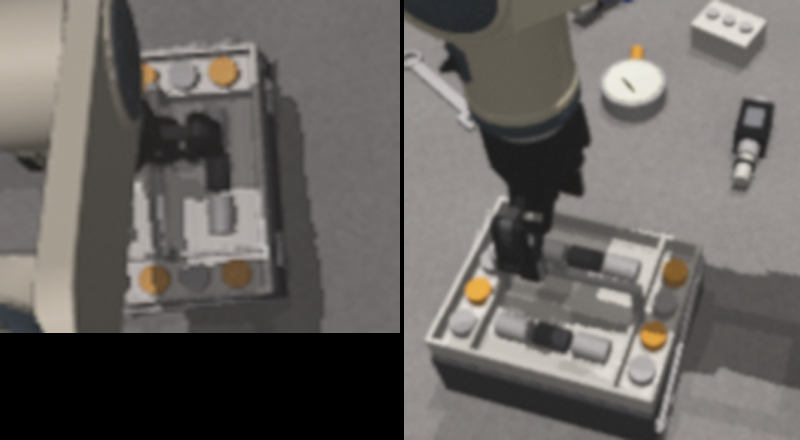

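The gripper hangs level over the tray, lined up with the bar as measured. I'll descend and pinch it.

```bash
python3 -m crank '[[0.002,-0.001,0.035,0,0,0,0],[0.002,-0.001,0.070,0,0,0,0.3],[0.002,-0.001,0.070,0,0,0,0.5],[0.002,-0.001,0.070,0,0,0,0.7],[0.002,-0.001,0.070,0,0,0,0.7]]' 30
python3 -m crank '[[0,0,0,0,0,0,1],[0,0,0,0,0,0,1],[0,0,0,0,0,0,1],[0,0,0,0,0,0,1],[0,0,0,0,0,0,1]]' 30
python3 - <<'E'
from h import *
to(525,58.5,130)
th=np.radians(25)
for q in np.linspace(0,1.86,21): print(round(q,3),((np.array([np.cos(th)-np.cos(th+q),-(np.sin(th+q)-np.sin(th))]))*.13).round(4))
E
```

```text
clock: 2.45
eef_pos: [524.0, 62.2, 130.9]
tcp_rot: [3.141, 0.002, -3.045]
contact_force: [-0.5, 0.0, 0.6]
opening: 0.329
grasp_force: 0.0
clock: 2.95
eef_pos: [524.5, 59.3, 131.3]
tcp_rot: [-3.138, 0.003, -3.044]
contact_force: [1.6, -16.6, 4.8]
opening: 0.128
grasp_force: 30.8
shift [-0.0004 -0.0008  0.0013] turn [-0.0039  0.0031 -0.    ] at [524.5  59.3 131.3] rot [-3.138e+00  3.000e-03 -3.044e+00] t 2.95 F [  1.6 -16.6   4.8] op 0.128 gf 30.8
0.0 [ 0. -0.]
0.093 [ 0.0056 -0.0107]
0.186 [ 0.0122 -0.0208]
0.279 [ 0.0197 -0.0303]
0.372 [ 0.028  -0.0391]
0.465 [ 0.0371 -0.047 ]
0.558 [ 0.047  -0.0541]
0.651 [ 0.0574 -0.0602]
0.744 [ 0.0683 -0.0653]
0.837 [ 0.0797 -0.0694]
0.93 [ 0.0914 -0.0724]
1.023 [ 0.1034 -0.0743]
1.116 [ 0.1154 -0.075 ]
1.209 [ 0.1275 -0.0747]
1.302 [ 0.1395 -0.0732]
1.395 [ 0.1513 -0.0707]
1.488 [ 0.1628 -0.067 ]
1.581 [ 0.174  -0.0623]
1.674 [ 0.1846 -0.0566]
1.767 [ 0.1947 -0.0499]
1.86 [ 0.2041 -0.0423]
```

```bash
python3 -m crank '[[0,0.0045,-0.0107,0,0,0,1],[0,0.0112,-0.0208,0,0,0,1],[0,0.0187,-0.0303,0,0,0,1],[0,0.027,-0.0391,0,0,0,1],[0,0.0361,-0.047,0,0,0,1]]'
python3 -m crank '[[0,0.0099,-0.0071,0,0,0,1],[0,0.0203,-0.0132,0,0,0,1],[0,0.0312,-0.0183,0,0,0,1],[0,0.0426,-0.0224,0,0,0,1],[0,0.0543,-0.0254,0,0,0,1]]'
```

```text
clock: 3.45
eef_pos: [521.0, 96.6, 178.7]
tcp_rot: [-3.14, 0.004, -3.045]
contact_force: [2.0, -6.3, 1.9]
opening: 0.125
grasp_force: 30.5
clock: 3.95
eef_pos: [515.8, 152.0, 203.9]
tcp_rot: [-3.142, 0.004, -3.045]
contact_force: [2.4, -3.2, 5.1]
opening: 0.129
grasp_force: 30.8
```

```bash
python3 -m crank '[[0,0.012,-0.0019,0,0,0,1],[0,0.024,-0.0026,0,0,0,1],[0,0.0361,-0.0023,0,0,0,1],[0,0.0481,-0.0008,0,0,0,1],[0,0.0599,0.0017,0,0,0,1]]'
python3 -m crank '[[0,0.0115,0.0037,0,0,0,1],[0,0.0227,0.0084,0,0,0,1],[0,0.0333,0.0141,0,0,0,1],[0,0.0434,0.0208,0,0,0,1],[0,0.049,0.025,0,0,0,1]]'
python3 -m crank '[[0,0.002,0.002,0,0,0,1],[0,0.002,0.002,0,0,0,1]]'
```

```text
clock: 4.45
eef_pos: [510.0, 212.8, 201.0]
tcp_rot: [3.14, 0.004, -3.045]
contact_force: [7.6, 1.5, -0.6]
opening: 0.123
grasp_force: 30.3
clock: 4.95
eef_pos: [505.7, 260.0, 175.2]
tcp_rot: [-3.139, 0.004, -3.044]
contact_force: [7.3, -32.1, 39.8]
opening: 0.132
grasp_force: 35.3
clock: 5.15
eef_pos: [505.7, 259.7, 175.5]
tcp_rot: [-3.137, 0.004, -3.044]
contact_force: [4.9, -21.6, 24.8]
opening: 0.127
grasp_force: 32.9
```

```bash
python3 -m crank '[[0,-0.003,-0.003,0,0,0,0.5],[0,-0.003,-0.003,0,0,0,0.4],[0,-0.003,-0.003,0,0,0,0.2],[0,-0.003,-0.04,0,0,0,0],[0,-0.003,-0.08,0,0,0,0]]'
python3 -m crank '[[0,-0.22,0,0,0,0,0],[0,-0.22,0,0,0,0,0],[0,-0.22,0,0,0,0,0],[0,-0.22,0,0,0,0,0],[0,-0.22,0,0,0,0,0]]'
python3 - <<'E'
from h import *
to(441,-266,150,1.705)
E
```

```text
clock: 5.65
eef_pos: [502.4, 258.8, 251.9]
tcp_rot: [-3.14, -0.005, -3.045]
contact_force: [1.5, 1.8, 0.9]
opening: 0.959
grasp_force: 0.0
clock: 6.15
eef_pos: [524.7, 37.0, 252.5]
tcp_rot: [-3.141, -0.001, -3.047]
contact_force: [0.7, 1.0, -0.9]
opening: 0.999
grasp_force: 0.0
shift [ 0.1118 -0.2937  0.1027] turn [-1.3000e-03 -6.0000e-04  1.5311e+00] at [524.7  37.  252.5] rot [-3.141e+00 -1.000e-03 -3.047e+00] t 6.15 F [ 0.7  1.  -0.9] op 0.999 gf 0.0
```

```bash
python3 -m crank '[[0.06,-0.16,0.03,0,0,0.72,0],[0.06,-0.16,0.03,0,0,0.72,0],[0.06,-0.16,0.03,0,0,0.72,0],[0.06,-0.16,0.03,0,0,0.72,0],[0.06,-0.16,0.03,0,0,0.72,0]]'
python3 - <<'E'
from h import *
to(441,-266,150,1.705)
E
```

```text
clock: 6.65
eef_pos: [479.2, -127.1, 221.7]
tcp_rot: [-3.14, -0.002, 2.509]
contact_force: [-0.5, 0.4, 0.0]
opening: 0.999
grasp_force: 0.0
shift [-0.0515 -0.1345  0.0717] turn [-0.002  -0.0017  0.8038] at [ 479.2 -127.1  221.7] rot [-3.140e+00 -2.000e-03  2.509e+00] t 6.65 F [-0.5  0.4  0. ] op 0.999 gf 0.0
```

```bash
python3 -m crank '[[-0.0515,-0.1345,0.07,0,0,0.7,0],[-0.0515,-0.1345,0.07,0,0,0.7,0],[-0.0515,-0.1345,0.07,0,0,0.7,0],[-0.0515,-0.1345,0.07,0,0,0.7,0],[-0.0515,-0.1345,0.07,0,0,0.7,0]]' >/dev/null
python3 -m crank '[[0,0,0,0,0,0.1,0],[0,0,0,0,0,0.1,0],[0,0,0,0,0,0.1,0]]'
python3 - <<'E'
from h import *
to(441,-266,30,1.705)
t=cams.grab_frame("top"); s=cams.grab_frame("side")
a=crop(t,250,160,350,280,4); b=crop(s,220,130,340,260,3.3)
im=np.zeros((480,800,3),np.uint8); im[:480,:400]=a; im[:b.shape[0],404:404+b.shape[1]]=b; cv2.imwrite("pics/valve.png",im)
E
```

```text
clock: 7.45
eef_pos: [444.0, -263.9, 152.6]
tcp_rot: [-3.141, -0.001, 1.721]
contact_force: [0.2, -0.8, -0.2]
opening: 1.002
grasp_force: 0.0
shift [-0.0017 -0.0032  0.1226] turn [-0.0005 -0.0007  0.016 ] at [ 444.  -263.9  152.6] rot [-3.141e+00 -1.000e-03  1.721e+00] t 7.45 F [ 0.2 -0.8 -0.2] op 1.002 gf 0.0
```

View pics/valve.png

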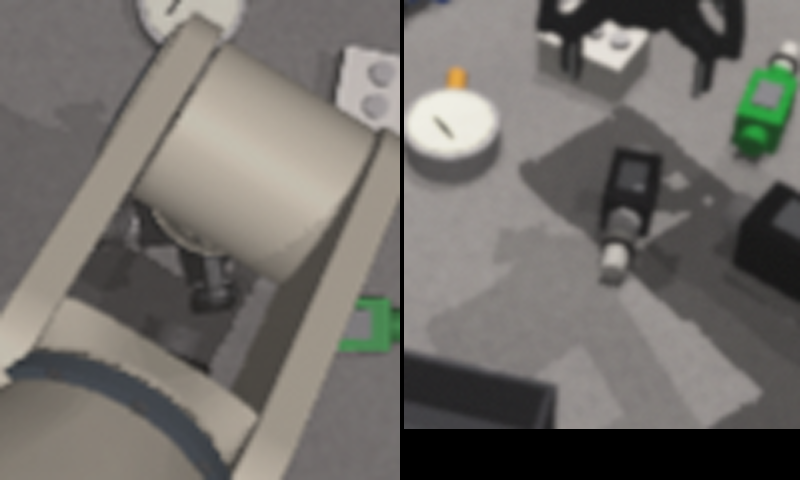

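The coil lies between the fingers, and the side view agrees with the measured position, with clearance to the larger valve. Descending.

```bash
python3 -m crank '[[-0.002,-0.003,0.045,0,0,0.016,0.15],[-0.002,-0.003,0.09,0,0,0.016,0.15],[-0.002,-0.003,0.115,0,0,0.016,0.15],[-0.002,-0.003,0.126,0,0,0.016,0.15],[-0.002,-0.003,0.126,0,0,0.016,0.15]]'
python3 -m crank '[[0,0,0,0,0,0,0.35],[0,0,0,0,0,0,0.5],[0,0,0,0,0,0,0.7],[0,0,0,0,0,0,0.8],[0,0,0,0,0,0,0.8]]' 60
```

```text
clock: 8.05
eef_pos: [440.8, -266.3, 26.0]
tcp_rot: [-3.14, -0.001, 1.703]
contact_force: [0.2, -0.2, -0.5]
opening: 0.849
grasp_force: 0.0
clock: 8.55
eef_pos: [442.4, -267.5, 28.7]
tcp_rot: [3.139, 0.002, 1.702]
contact_force: [-0.6, 0.3, 6.6]
opening: 0.46
grasp_force: 61.6
```

```bash
python3 -m crank '[[0,0,-0.015,0,0,0,0.8],[0,0,-0.045,0,0,0,0.8],[0,0,-0.08,0,0,0,0.8],[0,0,-0.115,0,0,0,0.8],[0,0,-0.15,0,0,0,0.8]]'
python3 - <<'E'
from h import *
to(546,36,180,3.238)
E
```

```text
clock: 9.05
eef_pos: [440.9, -266.6, 178.9]
tcp_rot: [3.141, 0.0, 1.702]
contact_force: [0.1, -0.6, -5.3]
opening: 0.456
grasp_force: 62.0
shift [ 0.2862  0.1437 -0.0011] turn [ 0.0000e+00  3.0000e-04 -1.5361e+00] at [ 440.9 -266.6  178.9] rot [3.141 0.    1.702] t 9.05 F [ 0.1 -0.6 -5.3] op 0.456 gf 62.0
```

```bash
python3 -m crank '[[0.03,0.012,0,0,0,-0.13,0.8],[0.06,0.03,0,0,0,-0.26,0.8],[0.09,0.045,0,0,0,-0.39,0.8],[0.12,0.06,0,0,0,-0.52,0.8],[0.15,0.075,0,0,0,-0.65,0.8]]'
python3 - <<'E'
from h import *
to(546,36,180,3.238)
E
```

```text
clock: 9.55
eef_pos: [496.0, -107.0, 177.6]
tcp_rot: [3.141, 0.0, 2.357]
contact_force: [1.5, -0.5, -5.2]
opening: 0.463
grasp_force: 62.1
shift [ 0.0656  0.1365 -0.0024] turn [ 1.000e-04  6.000e-04 -8.809e-01] at [ 496.  -107.   177.6] rot [3.141 0.    2.357] t 9.55 F [ 1.5 -0.5 -5.2] op 0.463 gf 62.1
```

```bash
python3 -m crank '[[0.013,0.027,0,0,0,-0.13,0.8],[0.026,0.054,0,0,0,-0.26,0.8],[0.039,0.081,0,0,0,-0.39,0.8],[0.052,0.109,0,0,0,-0.52,0.8],[0.0655,0.1365,0,0,0,-0.64,0.8]]' >/dev/null
python3 -m crank '[[0,0,0,0,0,-0.12,0.8],[0,0,0,0,0,-0.241,0.8],[0,0,0,0,0,-0.241,0.8],[0,0,0,0,0,-0.241,0.8]]'
python3 - <<'E'
from h import *
to(546,36,35,3.238)
t=cams.grab_frame("top"); s=cams.grab_frame("side")
a=crop(t,120,120,250,240,3); b=crop(s,110,130,310,330,2)
im=np.zeros((400,800,3),np.uint8); im[:360,:390]=a; im[:400,400:800]=b; cv2.imwrite("pics/overbay.png",im)
E
```

```text
clock: 10.45
eef_pos: [546.7, 34.2, 177.3]
tcp_rot: [3.142, 0.0, -3.054]
contact_force: [0.5, 0.3, -4.8]
opening: 0.463
grasp_force: 62.4
shift [0.0005 0.0018 0.1423] turn [ 0.      0.0001 -0.0087] at [546.7  34.2 177.3] rot [ 3.142  0.    -3.054] t 10.45 F [ 0.5  0.3 -4.8] op 0.463 gf 62.4
```

View pics/overbay.png

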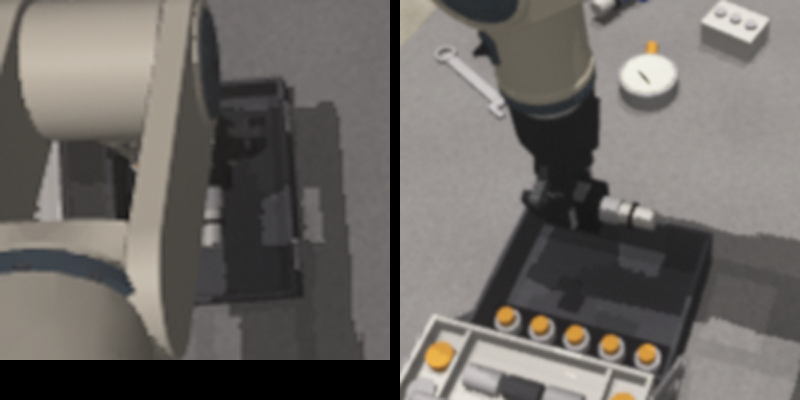

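The tray is open with the adapters at the +y side, and the valve hangs level over the empty bay. Lowering it.

```bash
python3 -m crank '[[0,0,0.03,0,0,-0.009,0.8],[0,0,0.06,0,0,-0.009,0.8],[0,0,0.09,0,0,-0.009,0.8],[0,0,0.115,0,0,-0.009,0.8],[0,0,0.13,0,0,-0.009,0.8]]'
python3 -m crank '[[0,0,0.004,0,0,0,0.8],[0,0,0.008,0,0,0,0.8],[0,0,0.010,0,0,0,0.8],[0,0,0.012,0,0,0,0.8],[0,0,0.012,0,0,0,0.8]]'
```

```text
clock: 11.05
eef_pos: [546.0, 34.0, 45.3]
tcp_rot: [3.142, -0.002, -3.043]
contact_force: [-0.3, -0.8, -5.0]
opening: 0.459
grasp_force: 62.3
clock: 11.55
eef_pos: [547.3, 34.3, 35.5]
tcp_rot: [-3.142, 0.001, -3.041]
contact_force: [-0.2, -0.9, -4.9]
opening: 0.457
grasp_force: 62.3
```

```bash
python3 -m crank '[[0,0,0.001,0,0,0,0.8],[0,0,0.002,0,0,0,0.8],[0,0,0.003,0,0,0,0.8],[0,0,0.003,0,0,0,0.8]]'
```

```text
clock: 11.95
eef_pos: [547.3, 34.3, 33.7]
tcp_rot: [3.142, 0.001, -3.041]
contact_force: [-5.9, -0.8, 16.1]
opening: 0.46
grasp_force: 65.2
```

Contact with the floor. I'll release it slowly, open to about 60 mm and withdraw.

```bash
python3 -m crank '[[0,0,-0.001,0,0,0,0.5],[0,0,-0.001,0,0,0,0.42],[0,0,-0.001,0,0,0,0.3],[0,0,-0.001,0,0,0,0.3],[0,0,-0.001,0,0,0,0.3]]'
python3 -m crank '[[0,0,-0.03,0,0,0,0.3],[0,0,-0.07,0,0,0,0.3],[0,0,-0.12,0,0,0,0.3],[0,0,-0.17,0,0,0,0.3],[0,0,-0.21,0,0,0,0.3]]'
python3 - <<'E'
from h import *
to(505.7,259.7,240,3.238)
E
```

```text
clock: 12.45
eef_pos: [547.0, 36.6, 33.2]
tcp_rot: [3.139, 0.0, -3.042]
contact_force: [-1.0, 19.3, 2.6]
opening: 0.698
grasp_force: 2.9
clock: 12.95
eef_pos: [547.4, 34.3, 246.1]
tcp_rot: [-3.141, 0.002, -3.041]
contact_force: [1.4, -0.2, 0.3]
opening: 0.701
grasp_force: 0.0
shift [0.019  0.2284 0.006 ] turn [-0.0001  0.0024  0.0038] at [547.4  34.3 246.1] rot [-3.141e+00  2.000e-03 -3.041e+00] t 12.95 F [ 1.4 -0.2  0.3] op 0.701 gf 0.0
```

```bash
python3 -m crank '[[0.004,0.045,0,0,0,0,0],[0.008,0.09,0,0,0,0,0],[0.012,0.14,0,0,0,0,0],[0.019,0.19,0,0,0,0,0],[0.019,0.226,0,0,0,0.004,0]]'
python3 - <<'E'
from h import *
to(505.7,259.7,175.5,3.238)
t=cams.grab_frame("top"); s=cams.grab_frame("side")
a=crop(t,100,120,250,240,2.66); b=crop(s,110,130,310,330,2)
im=np.zeros((400,800,3),np.uint8); im[:a.shape[0],:a.shape[1]]=a; im[:400,400:800]=b; cv2.imwrite("pics/inbay.png",im)
E
```

```text
clock: 13.45
eef_pos: [504.3, 259.8, 243.1]
tcp_rot: [3.141, 0.0, -3.045]
contact_force: [0.5, -1.0, -0.3]
opening: 1.004
grasp_force: 0.0
shift [-0.0014 -0.0002  0.0676] turn [0.0005 0.0001 0.0006] at [504.3 259.8 243.1] rot [ 3.141  0.    -3.045] t 13.45 F [ 0.5 -1.  -0.3] op 1.004 gf 0.0
```

View pics/inbay.png

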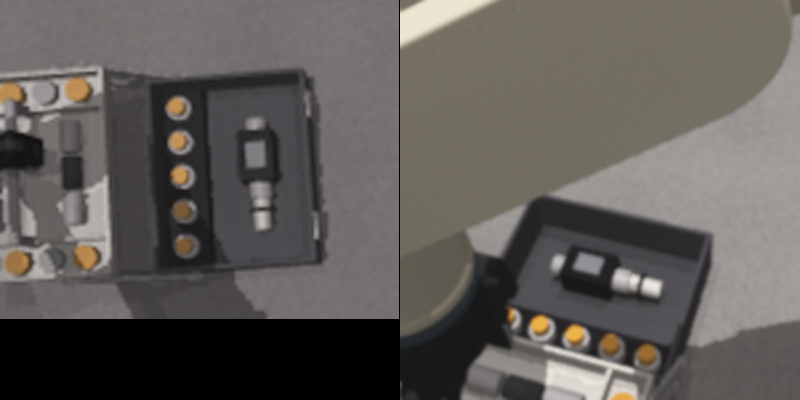

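The valve lies flat in the middle of the bay (coil at 258,155 in the top crop) and the tray is open. Pinching the bar again.

```bash
python3 -m crank '[[-0.001,0,0.03,0,0,0,0.1],[-0.001,0,0.055,0,0,0,0.3],[-0.001,0,0.068,0,0,0,0.5],[-0.001,0,0.068,0,0,0,0.7],[-0.001,0,0.068,0,0,0,0.7]]' 35
python3 -m crank '[[0,0,0,0,0,0,1],[0,0,0,0,0,0,1],[0,0,0,0,0,0,1],[0,0,0,0,0,0,1],[0,0,0,0,0,0,1]]' 35
python3 - <<'E'
from h import *
th=np.radians(25); q0=1.83; P=lambda q:np.array([-np.cos(th+q),-np.sin(th+q)])*130
for i in range(0,25,5):
    a=P(q0-i*q0/25); print([[0]+((P(q0-j*q0/25)-a)/1000).round(4).tolist() for j in range(i+1,i+6)])
E
```

```text
clock: 14.05
eef_pos: [507.0, 257.1, 175.6]
tcp_rot: [3.142, 0.0, -3.046]
contact_force: [0.5, -0.6, -0.3]
opening: 0.298
grasp_force: 0.0
clock: 14.55
eef_pos: [507.3, 258.5, 176.4]
tcp_rot: [3.139, 0.003, -3.046]
contact_force: [-1.0, 5.3, 5.2]
opening: 0.123
grasp_force: 34.5
[[0, -0.0075, -0.0058], [0, -0.0155, -0.0111], [0, -0.0237, -0.0158], [0, -0.0324, -0.0198], [0, -0.0412, -0.0232]]
[[0, -0.0091, -0.0027], [0, -0.0184, -0.0048], [0, -0.0278, -0.0062], [0, -0.0373, -0.0069], [0, -0.0468, -0.0069]]
[[0, -0.0095, 0.0007], [0, -0.0189, 0.0021], [0, -0.0282, 0.0042], [0, -0.0373, 0.0069], [0, -0.0462, 0.0103]]
[[0, -0.0086, 0.004], [0, -0.0169, 0.0087], [0, -0.0248, 0.014], [0, -0.0324, 0.0198], [0, -0.0394, 0.0261]]
[[0, -0.0066, 0.0069], [0, -0.0127, 0.0142], [0, -0.0182, 0.0219], [0, -0.0231, 0.0301], [0, -0.0275, 0.0385]]
```

```bash
python3 -m crank '[[0, -0.0075, -0.0058,0,0,0,1], [0, -0.0155, -0.0111,0,0,0,1], [0, -0.0237, -0.0158,0,0,0,1], [0, -0.0324, -0.0198,0,0,0,1], [0, -0.0412, -0.0232,0,0,0,1]]'
python3 -m crank '[[0, -0.0091, -0.0027,0,0,0,1], [0, -0.0184, -0.0048,0,0,0,1], [0, -0.0278, -0.0062,0,0,0,1], [0, -0.0373, -0.0069,0,0,0,1], [0, -0.0468, -0.0069,0,0,0,1]]'
python3 -m crank '[[0, -0.0095, 0.0007,0,0,0,1], [0, -0.0189, 0.0021,0,0,0,1], [0, -0.0282, 0.0042,0,0,0,1], [0, -0.0373, 0.0069,0,0,0,1], [0, -0.0462, 0.0103,0,0,0,1]]'
```

```text
clock: 15.05
eef_pos: [511.1, 216.7, 199.5]
tcp_rot: [3.14, 0.002, -3.045]
contact_force: [-1.1, 4.3, 4.4]
opening: 0.123
grasp_force: 34.6
clock: 15.55
eef_pos: [515.5, 169.0, 205.9]
tcp_rot: [-3.141, 0.002, -3.045]
contact_force: [0.7, 0.7, 3.0]
opening: 0.124
grasp_force: 34.5
clock: 16.05
eef_pos: [519.7, 122.8, 194.6]
tcp_rot: [-3.141, 0.001, -3.045]
contact_force: [3.1, -0.8, 0.8]
opening: 0.128
grasp_force: 34.4
```

```bash
python3 -m crank '[[0, -0.0086, 0.004,0,0,0,1], [0, -0.0169, 0.0087,0,0,0,1], [0, -0.0248, 0.014,0,0,0,1], [0, -0.0324, 0.0198,0,0,0,1], [0, -0.0394, 0.0261,0,0,0,1]]'
python3 -m crank '[[0, -0.0066, 0.0069,0,0,0,1], [0, -0.0127, 0.0142,0,0,0,1], [0, -0.0182, 0.0219,0,0,0,1], [0, -0.0231, 0.0301,0,0,0,1], [0, -0.0268, 0.0375,0,0,0,1]]'
python3 -m crank '[[0,-0.0005,0.001,0,0,0,1],[0,-0.0005,0.001,0,0,0,1],[0,-0.0005,0.001,0,0,0,1]]'
```

```text
clock: 16.55
eef_pos: [523.2, 84.3, 167.8]
tcp_rot: [3.141, 0.0, -3.046]
contact_force: [5.5, 3.3, -4.3]
opening: 0.124
grasp_force: 34.0
clock: 17.05
eef_pos: [525.7, 58.4, 130.2]
tcp_rot: [3.14, 0.0, -3.046]
contact_force: [-2.0, 20.9, 38.6]
opening: 0.123
grasp_force: 39.8
clock: 17.35
eef_pos: [525.8, 58.7, 130.8]
tcp_rot: [3.139, 0.0, -3.046]
contact_force: [-0.8, 9.1, 12.0]
opening: 0.124
grasp_force: 35.9
```

Resting on the shut stop. Letting go and backing off.

```bash
python3 -m crank '[[0,0,0,0,0,0,0.6],[0,0,0,0,0,0,0.3],[0,0,0,0,0,0,0.1],[0,0,-0.01,0,0,0,0],[0,0,-0.04,0,0,0,0]]'
python3 -m crank '[[0,0,-0.04,0,0,0,0],[0,0,-0.08,0,0,0,0],[0,0.05,-0.1,0,0,0,0],[0,0.1,-0.1,0,0,0,0],[0,0.15,-0.1,0,0,0,0]]'
python3 -m crank '[[0,0.05,0,0,0,0,0],[0,0.1,0,0,0,0,0],[0,0.15,0,0,0,0,0],[0,0.2,0,0,0,0,0],[0,0.2,0,0,0,0,0]]'
python3 - <<'E'
from h import *
t=cams.grab_frame("top")
cv2.imwrite("pics/end.png",crop(t,100,100,380,300,2.8))
E
```

```text
clock: 17.85
eef_pos: [523.7, 57.0, 168.6]
tcp_rot: [-3.141, -0.006, -3.045]
contact_force: [0.1, 0.3, -0.1]
opening: 0.959
grasp_force: 0.0
clock: 18.35
eef_pos: [511.8, 204.3, 272.1]
tcp_rot: [3.141, 0.002, -3.047]
contact_force: [1.6, -0.4, -0.2]
opening: 1.001
grasp_force: 0.0
clock: 18.85
eef_pos: [491.3, 407.5, 270.5]
tcp_rot: [3.139, 0.0, -3.041]
contact_force: [0.5, -0.6, -0.5]
opening: 0.997
grasp_force: 0.0
```

View pics/end.png

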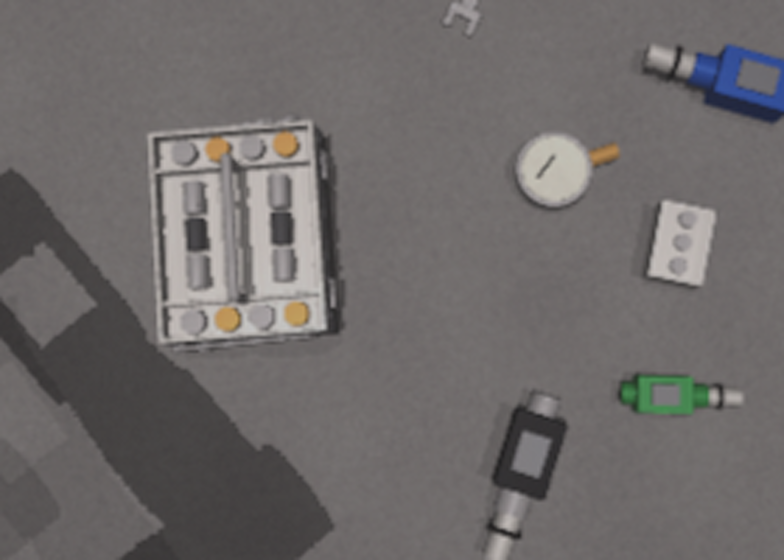

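The tray is shut just as at the start (corners at about (150,132) and (328,335)), and the gauge at (553,170) and block at (682,243) are where they were. The arm is clear.

```bash
python3 -c "
from rig import sign_off
print(sign_off())"
```

```text
the job is handed in; nothing more can be done
None
```

The job is handed in with no verdict returned: the valve lies released in the empty bay, the tray was lowered shut and let go at about 18 s of the 72 s allowed, and the gauge and block look unmoved in the last picture.

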